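Switch on and tare the portion scale

ROBOT

A 6-joint arm with a two-finger parallel gripper is mounted at the origin on the work surface. World frame = base frame: x ahead of the robot, y to its left, z up, the work surface at z = 0. Lengths are in m, angles in degrees, forces in N, time in s.
With the tool pointing down it reaches from about 0.35 to 0.875 m from the base axis. Payload 4.2 kg.
Tool frame: the origin (TCP) lies on the centre line of the jaws, within the pads' length; the fingertips stand 19 mm ahead of it and the grasp point (between the pads) is the TCP; z points along the fingers, y is the line along which they close (so a half turn about z gives the same grasp; the last joint's range is limited). The gripper opens to 87 mm and grips with 3 to 60 N. Pads are 19 mm wide; open, the fingers measure 117 mm over their backs; the gripper's body (75 mm by 190 mm) begins 51 mm behind the grasp point.
Start: joints at [83.514, 22.042, 0.453, 0, -68.411, -14.817], TCP at [0.227, 0.582, 0.22] pointing down, gripper open.
Joint ranges: [-179.83, 179.83], [-69.29, 118.12], [-61.27, 80.66], [-181.25, 117.63], [-171.15, -9.14], [-177.46, 177.46]. Speed limits (degrees/s): [159.86, 159.86, 180, 180, 180, 180].

INTERFACE

Orientations are given as a 3x3 rotation matrix whose columns are the frame's x, y, z axes.
In Python, from station import sense, capture, finish_job, search_frame, masks_of gives the robot as it stands.
- The arm moves only by the tool drive_tool, never from a script. Its argument "rows" is a list of rows, each a list of 7 numbers: the opening in per cent of the stroke, from 0 (shut) to 100 (fully open), then the shift along the world's x, y, z in mm, then the turn, a rotation vector about the world's x, y, z in rad. In form: [[fingers, dx, dy, dz, wx, wy, wz], ...]. A call has 1 to 5 rows; each row shifts and turns the commanded pose from where the row before left it; what a row does not reach is not made up. A row lasts 1/12 s, in which the tool goes at most 41.7 mm and 7.16 degrees, less where a joint would pass 70% of its speed; a pose out of reach is approached as far as the arm can. A call is refused whole if a number of a shift passes 41.7 or a number of a turn 0.125, either way. A call with a gripper value outside its range is refused whole. The fingers move at their own pace and stop on an object; the grip force is fixed at half the most. Time passes only in rows, so rows that do not move let the fingers close. It gives the time, the measured TCP pose, the force, the opening and the grip force at its end, in the units of the state.
- sense(): the state, without advancing time (a new reading comes with each control period).
- capture(name): name is "scene" or "top" or "wrist"; returns a dict with "frame" (480x640x3 uint8, red, green, blue), "z_map" (480x640 float32, m along the optical axis (not along the pixel's ray), 0 where there is no reading), "fx", "fy", "cx", "cy" (pixels), "R" (3x3) and "t" (3): a world point X has camera coordinates R X + t; the wrist camera has in their place "T_tool_cam" (4x4, takes a point from camera to tool coordinates, whose origin is the TCP and whose axes are the flange's). Camera axes: x right, y down, z forward; pixel columns grow to the right and rows downward; lengths in m; the calibration is good to about 2 mm. A picture is of the moment at which its call begins: read the wrist's pose just before it.
- finish_job(): hands the job in; it is judged then, once.
Trained networks look in a picture, given as the dict that the camera call returned (one of the last four; its "shot" number tells which), for a name from the list of things; names that differ only in an ending like _2 or _b are one class to them, and where a whole thing is asked for, a point or a joint stands for the part that bears it (a point fixed in the world has none). Each returns a list of dicts, best first, with "p" (0 to 1); they miss things now and then, are a little off and sometimes report something else, mostly with a low value. They report only what shows in the picture. A call takes as long as a camera call. They do not tell look-alikes from the thing itself.
- search_frame(label, picture): "xy" ([column, row] in pixels, amid what is visible of it).
- masks_of(label, picture): "region" (480x640 bool, what is visible of it) and "xy" ([column, row] in pixels, amid what is visible of it).
The state is a dict: "time_s": time; "joints": joint angles; "joint_velocities": joint speeds; "effort": joint torques, N m; "tcp_pos": TCP position; "ee_rot": TCP orientation; "wrist_force": force on the tool from outside, world axes, zero at the start; "moment": the same for the moment, N m; "gripper_width": opening from 0.0 (shut) to 1.0 (fully open); "gripper_force": force on a finger pad.
Only numpy, scipy, OpenCV 4.12 (cv2) and the standard library are available. Lean on these libraries where they do the work, as an engineer would, in place of code of your own. Each camera call takes 0.05 s, during which the arm holds its last target. There are 200 camera calls.

TASK

Get the portion scale ready for filling: on the power strip, switch on the rocker of the outlet that holds the scale's big adapter block by pressing the rocker's raised end (the end away from the plug), then press the scale's round power key fully down and let it up, then press the wide tare key the same way. Nothing is to be grasped, closed fingertips do it all; leave the empty tub standing on the pan as it is: touch neither the tub nor the pan. Leave the other rockers off, press no other key, and do not pick up, move or tip the cups or the jar.

Things in the scene. Friction and masses are not known exactly. Their poses are not given: they have to be found in the camera images.
- power_strip: White bench power strip, 270 x 90 mm, top face 32 mm above the bench, four outlets in a row, fixed. Origin: centre of its underside; its x axis points across it from the rocker side (nearer the robot) to the plug side, y along its length, z up. A low grey cable duct runs behind it.
- scale: White portion scale, 230 mm wide, 300 mm deep, with a flat steel pan on its rear part and a front panel that slopes up away from the operator at 0.21 rad (12 degrees), carrying one row of four dark keys and above them a blank display. Fixed. Origin: centre of its underside; x points from the key front to the back, y to the left of an operator at the keys. Key row, from the left (+y): round key, two small square keys, wide key.
- adapter_mid (a point): Middle of the scale's mains adapter, a black block 42 x 46 x 40 mm high plugged upright into one of the four outlets: by far the largest thing in the strip. The other outlets hold a small flat plug, a small round plug and a flat blank cover, in any order. Each outlet is served by the rocker straight across from it: this point is 56 mm (along the strip's x) from the point of its own rocker's end and 79 mm or more from the others.
- power_key_top (a point): Centre of the top of the power key: the round key, 20 mm across, at the left end of the row (+y of the scale). All keys stand 6 mm proud of the panel when up; z of this point is the panel's outward normal, x up the slope, y along the row to the left. It moves with the key.
- tare_key_top (a point): Centre of the top of the tare key: the wide key, 44 x 18 mm, at the right end of the row (-y of the scale). Same axes as the power key.
- power_key (a joint): Travel of the round power key, m: 0 up, 0.004 fully down; springs back; about 4 N holds it fully down. It registers once pressed past about 0.003 and kept there for a moment (0.1 s is plenty).
- tare_key (a joint): Travel of the wide tare key, as for the power key.
- mode_key (a joint): Travel of the small square key second from the left (15 mm square, 44 mm from the round key, centre to centre); not to be pressed.
- unit_key (a joint): Travel of the small square key third from the left (15 mm square, its centre 60 mm from the wide key's); not to be pressed.
- pan: The scale's steel pan, 190 x 220 mm. Origin: centre of the pan plate's underside, plate 4 mm thick, its top 81 mm above the bench. Not to be touched.
- tub: Empty white tub, 110 mm across, 48 mm high, standing loose on the pan; stays there untouched. Origin: centre of its underside.
- cup_stack: Stack of clear cups, 93 mm across, 137 mm high, loose on the bench to the right of the scale. Origin: centre of its underside.
- jar: Low clear jar with an orange lid, 72 mm across, 55 mm high, loose on the bench between the fronts of the scale and the strip. Origin: centre of its underside.
- rocker1 (a joint): Black rocker 1 of the strip (1 is at the +y end, 4 at the -y end; 56 mm apart), 30 x 22 mm, rad: 0 off (end away from the plug raised 5 mm, end by the plug down), 0.35 on (end away from the plug pressed down level). About 4 N at the end tips it; it is stiff and stays where it is left, so press it right down.
- rocker1_end (a point): Where to press rocker 1 to switch it on: over its end away from the plug, 11 mm from the rocker's pivot line and 4 mm from its end edge, at the height (36 mm above the bench) of that end when it is fully on; the raised end stands about 4 mm above this point at the start. A fixed point of the strip, with the strip's axes; x points to the plug side.
- rocker2 (a joint): Black rocker 2 of the strip (1 is at the +y end, 4 at the -y end; 56 mm apart), 30 x 22 mm, rad: 0 off (end away from the plug raised 5 mm, end by the plug down), 0.35 on (end away from the plug pressed down level). About 4 N at the end tips it; it is stiff and stays where it is left, so press it right down.
- rocker2_end (a point): Where to press rocker 2 to switch it on: over its end away from the plug, 11 mm from the rocker's pivot line and 4 mm from its end edge, at the height (36 mm above the bench) of that end when it is fully on; the raised end stands about 4 mm above this point at the start. A fixed point of the strip, with the strip's axes; x points to the plug side.
- rocker3 (a joint): Black rocker 3 of the strip (1 is at the +y end, 4 at the -y end; 56 mm apart), 30 x 22 mm, rad: 0 off (end away from the plug raised 5 mm, end by the plug down), 0.35 on (end away from the plug pressed down level). About 4 N at the end tips it; it is stiff and stays where it is left, so press it right down.
- rocker3_end (a point): Where to press rocker 3 to switch it on: over its end away from the plug, 11 mm from the rocker's pivot line and 4 mm from its end edge, at the height (36 mm above the bench) of that end when it is fully on; the raised end stands about 4 mm above this point at the start. A fixed point of the strip, with the strip's axes; x points to the plug side.
- rocker4 (a joint): Black rocker 4 of the strip (1 is at the +y end, 4 at the -y end; 56 mm apart), 30 x 22 mm, rad: 0 off (end away from the plug raised 5 mm, end by the plug down), 0.35 on (end away from the plug pressed down level). About 4 N at the end tips it; it is stiff and stays where it is left, so press it right down.
- rocker4_end (a point): Where to press rocker 4 to switch it on: over its end away from the plug, 11 mm from the rocker's pivot line and 4 mm from its end edge, at the height (36 mm above the bench) of that end when it is fully on; the raised end stands about 4 mm above this point at the start. A fixed point of the strip, with the strip's axes; x points to the plug side.
Things that resemble listed ones, but are neither listed nor needed, are in the scene too. Leave any pink or yellow look-alike of the cup_stack alone.

How it is judged:
By the outcome, as a careful person would: the job done as asked, in the order asked, and still so for the second after the job is handed in, with the robot touching nothing.
It also fails if it takes over 48 s, if anything falls off the work surface, if the arm or the gripper's body presses on something with over 40 N, if the wrist force passes 120 N, or if a joint passes its speed limit or range.

## Working session

There is one attempt and no reset: what is moved stays moved. The work goes in short steps, Python scripts to look and compute and a tool call to move; the robot and the scene stay as the last step left them, time stands still between calls to the robot, and variables do not carry over. Pictures are saved under pics/ and viewed, at most 10 in all, crops included, and the job is handed in when it is done.

Besides the shell and the picture viewer there is one more tool, called after ">>>" as name([rows], argument=value, ...), one row to a line, values as JSON. drive_tool: Moves the arm, as the interface text tells. Its arguments: {"type":"object","properties":{"rows":{"type":"array"}},"required":["rows"]}

```bash
mkdir -p pics
cat > h.py <<'E'
import numpy as np, cv2
from station import *
def save(n,c,crop=None,s=1):
    f=c["frame"][:,:,::-1]
    if crop: f=f[crop[1]:crop[3],crop[0]:crop[2]]
    cv2.imwrite("pics/"+n,cv2.resize(f,None,fx=s,fy=s,interpolation=cv2.INTER_CUBIC))
def pose(c,st=None):
    if "R" in c: return np.array(c["R"]),np.array(c["t"])
    T=np.eye(4);T[:3,:3]=st["ee_rot"];T[:3,3]=st["tcp_pos"]
    T=np.linalg.inv(T@np.array(c["T_tool_cam"]));return T[:3,:3],T[:3,3]
def w(c,uv,z=None,st=None,zw=None):
    R,t=pose(c,st);u,v=uv
    r=np.array([(u-c["cx"])/c["fx"],(v-c["cy"])/c["fy"],1])
    if zw is not None:
        o=-R.T@t;d=R.T@r;return o+d*(zw-o[2])/d[2]
    if z is None:
        p=c["z_map"][int(v)-1:int(v)+2,int(u)-1:int(u)+2];z=np.median(p)
    return R.T@(r*z-t)
E
python3 - <<'E'
from h import *
np.set_printoptions(precision=4,suppress=True)
st=sense();print(st["time_s"],st["tcp_pos"],st["wrist_force"])
for n in ["top","scene"]:
    c=capture(n);save(n+".png",c)
    for l in ["adapter_mid","power_key_top","tare_key_top","mode_key","jar","cup_stack","tub","power_strip","scale","rocker1","rocker2"]:
        for d in search_frame(l,c)[:4]:print(n,l,round(d["p"],2),np.round(d["xy"]),w(c,d["xy"]))
E
```

```text
0.0 [0.2268 0.5817 0.2188] [-0.2512 -0.2627 -0.6823]
top adapter_mid 0.72 [198. 216.] [0.5938 0.2221 0.075 ]
top power_key_top 0.41 [315. 269.] [ 0.4519 -0.0978  0.0528]
top tare_key_top 0.43 [373. 271.] [ 0.4484 -0.2547  0.0545]
top mode_key 0.74 [176. 249.] [0.5077 0.2887 0.0347]
top mode_key 0.7 [336. 209.] [ 0.615  -0.1519  0.0807]
top jar 0.76 [238. 292.] [0.3872 0.1117 0.0536]
top cup_stack 0.93 [501. 227.] [ 0.5564 -0.5822  0.1379]
top cup_stack 0.75 [491. 296.] [ 0.3753 -0.5495  0.1362]
top cup_stack 0.7 [441. 295.] [ 0.3778 -0.4197  0.1376]
top cup_stack 0.59 [445. 242.] [ 0.5136 -0.4358  0.1378]
top tub 0.58 [360. 204.] [ 0.626  -0.2189  0.0869]
top power_strip 0.98 [178. 244.] [0.5214 0.2855 0.0337]
top scale 0.89 [342. 232.] [ 0.549  -0.1678  0.0809]
top rocker1 0.43 [173. 250.] [0.5058 0.2957 0.0372]
top rocker1 0.39 [190. 236.] [0.5465 0.2513 0.0335]
top rocker1 0.31 [172. 241.] [0.5307 0.2999 0.0347]
top rocker2 0.43 [173. 250.] [0.5058 0.2957 0.0372]
top rocker2 0.39 [190. 236.] [0.5465 0.2513 0.0335]
top rocker2 0.31 [172. 241.] [0.5307 0.2999 0.0347]
scene adapter_m
[... 397 characters left out ...]
ck 0.77 [191. 259.] [ 0.5448 -0.4469  0.1347]
scene cup_stack 0.56 [134. 291.] [ 0.6013 -0.5812  0.1368]
scene tub 0.81 [289. 264.] [ 0.5878 -0.2221  0.0871]
scene power_strip 0.6 [460. 223.] [0.5406 0.2783 0.0289]
scene scale 0.7 [312. 284.] [ 0.6565 -0.1836  0.0806]
scene rocker1 0.66 [440. 237.] [0.5778 0.1984 0.0361]
scene rocker1 0.63 [455. 209.] [0.4955 0.2839 0.035 ]
scene rocker1 0.49 [447. 222.] [0.5337 0.2399 0.0356]
scene rocker1 0.38 [459. 197.] [0.4549 0.3181 0.0355]
scene rocker2 0.66 [440. 237.] [0.5778 0.1984 0.0361]
scene rocker2 0.63 [455. 209.] [0.4955 0.2839 0.035 ]
scene rocker2 0.49 [447. 222.] [0.5337 0.2399 0.0356]
scene rocker2 0.38 [459. 197.] [0.4549 0.3181 0.0355]
```

View pics/top.png

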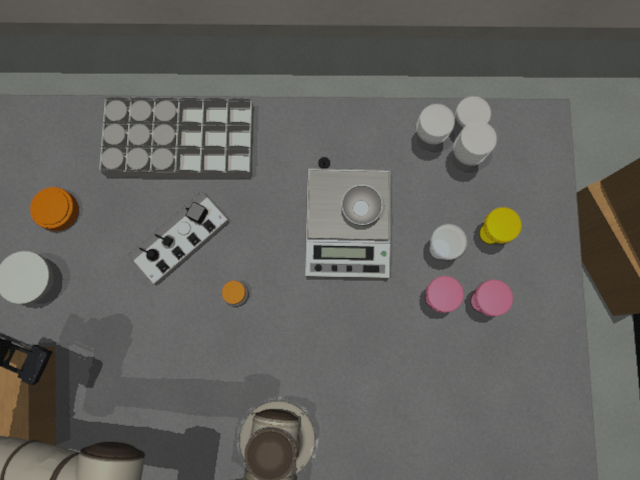

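View pics/scene.png

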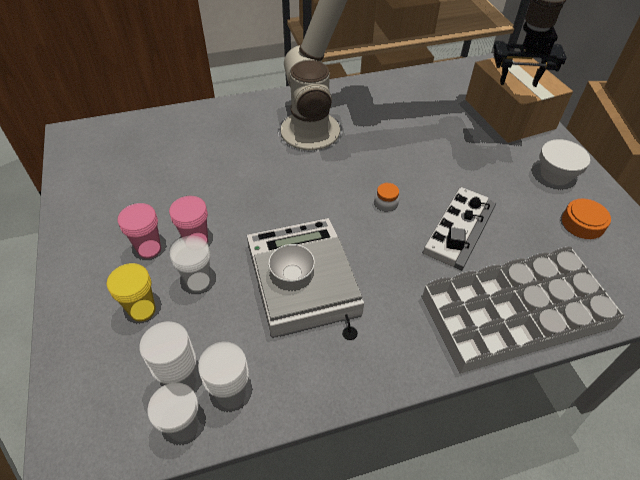

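The candidate outlet is the adapter block at the strip's -y end (top view (198,211)), so rocker 4. The lookalikes are the other three rockers, and the round and flat plugs at (152,254) and (168,240). On the scale, the round key is at about (318,268) and the wide key at (372,269); the two squares between them are distractors. I'll move above the strip for a close look.

Run:
```python
from h import *
np.set_printoptions(precision=3,suppress=True)
s=sense();print(s["ee_rot"]);c=capture("wrist");print(c["T_tool_cam"],c["fx"])
```

```text
[[ 0.932 -0.363 -0.   ]
 [-0.363 -0.932  0.   ]
 [-0.    -0.    -1.   ]]
[[-0.    -0.957 -0.288  0.079]
 [ 1.    -0.    -0.001  0.   ]
 [ 0.001 -0.288  0.957 -0.164]
 [ 0.     0.     0.     1.   ]] 355.26659812764433
```

>>> drive_tool([
  [0,25,-32,5,0,0,0],
  [0,25,-32,5,0,0,0],
  [0,25,-32,5,0,0,0],
  [0,25,-32,5,0,0,0],
  [0,25,-32,5,0,0,0],
])

```text
time_s: 1.67
tcp_pos: [0.3528, 0.4207, 0.2453]
ee_rot: [[0.932, -0.363, 0.0], [-0.363, -0.932, 0.0], [0.0, -0.0, -1.0]]
wrist_force: [1.0, 0.6, -0.4]
gripper_width: 0.71
gripper_force: 0.0
```

>>> drive_tool([
  [0,25,-32,5,0,0,0],
  [0,25,-32,5,0,0,0],
  [0,25,-32,0,0,0,0],
  [0,25,-32,0,0,0,0],
  [0,0,0,0,0,0,0],
])

```text
time_s: 2.08
tcp_pos: [0.4548, 0.2895, 0.2552]
ee_rot: [[0.929, -0.37, 0.001], [-0.37, -0.929, -0.001], [0.001, 0.001, -1.0]]
wrist_force: [-0.3, 0.4, 0.4]
gripper_width: 0.323
gripper_force: 0.0
```

Run:
```python
from h import *
np.set_printoptions(precision=4,suppress=True)
s=sense();c=capture("wrist");save("w1.png",c);print(s["joints"],s["tcp_pos"])
for l in ["adapter_mid","rocker4","power_strip"]:
    for d in search_frame(l,c)[:5]:print(l,round(d["p"],2),np.round(d["xy"]),w(c,d["xy"],st=s))
np.savez("w1",**{k:c[k] for k in c if k!="shot"},ee_rot=s["ee_rot"],tcp_pos=s["tcp_pos"])
```

```text
[ 49.7572  12.2657  -8.3317   0.0624 -69.4222  18.5347] [0.4548 0.2895 0.2552]
adapter_mid 0.62 [309.  34.] [0.6023 0.2333 0.0712]
rocker4 0.95 [349.  63.] [0.5719 0.2032 0.0345]
rocker4 0.9 [281. 211.] [0.4595 0.3241 0.0348]
rocker4 0.9 [305. 167.] [0.4951 0.2818 0.0354]
rocker4 0.63 [326. 114.] [0.5369 0.2418 0.0351]
power_strip 0.66 [284. 125.] [0.5424 0.2864 0.0314]
```

View pics/w1.png

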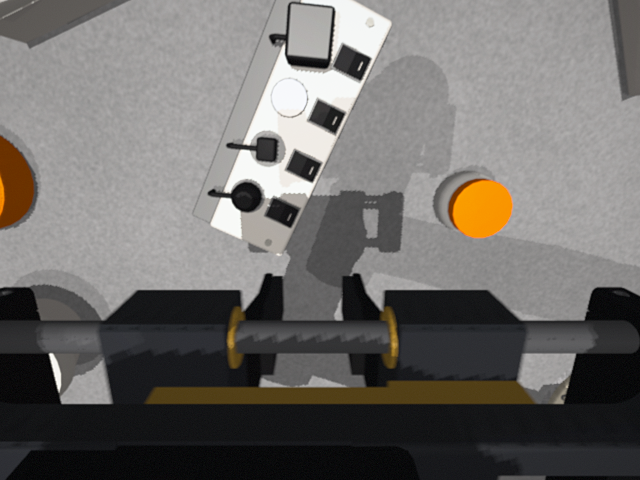

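The picture shows the adapter at (309,34) with rocker 4 opposite at (349,63). The blank cover is at (289,97), and the small plugs at (265,149) and (245,197). Rocker 4 is the one to press. Its end is at about (0.563, 0.195), with strip x at 43°.

>>> drive_tool([
  [0,12,-10.5,-10,0,0,0.125],
  [0,12,-10.5,-10,0,0,0.125],
  [0,12,-10.5,-10,0,0,0.125],
  [0,12,-10.5,-10,0,0,0.125],
  [0,12,-10.5,-10,0,0,0.125],
])

```text
time_s: 2.7
tcp_pos: [0.5118, 0.2431, 0.2044]
ee_rot: [[0.966, 0.26, 0.0], [0.26, -0.966, 0.0], [0.0, -0.0, -1.0]]
wrist_force: [-0.0, -0.6, 0.1]
gripper_width: 0.006
gripper_force: 0.0
```

>>> drive_tool([
  [0,12,-10.5,-10,0,0,0.125],
  [0,12,-10.5,-10,0,0,0.125],
  [0,12,-10.5,-10,0,0,0.125],
  [0,12,-10.5,-10,0,0,0.125],
  [0,0,0,0,0,0,0],
])

```text
time_s: 3.12
tcp_pos: [0.5597, 0.1996, 0.1622]
ee_rot: [[0.727, 0.687, -0.004], [0.687, -0.727, -0.002], [-0.004, -0.001, -1.0]]
wrist_force: [-0.5, -0.2, -0.2]
gripper_width: 0.005
gripper_force: 0.0
```

Run:
```python
from h import *
np.set_printoptions(precision=4,suppress=True)
s=sense();c=capture("wrist");save("w2.png",c);print(s["joints"],s["tcp_pos"],s["ee_rot"],s["wrist_force"])
for l in ["adapter_mid","rocker4"]:
    for d in search_frame(l,c)[:5]:print(l,round(d["p"],2),np.round(d["xy"]),w(c,d["xy"],st=s))
```

```text
[ 35.2164  21.828   -8.5995  -0.0204 -59.8269  98.1504] [0.5597 0.1996 0.1622] [[ 0.7271  0.6865 -0.0038]
 [ 0.6865 -0.7271 -0.0023]
 [-0.0044 -0.0009 -1.    ]] [-0.4596 -0.1867 -0.1571]
adapter_mid 0.74 [211. 170.] [0.536  0.292  0.0307]
adapter_mid 0.65 [327. 162.] [0.6075 0.2308 0.0722]
rocker4 0.97 [123. 212.] [0.4592 0.3224 0.0353]
rocker4 0.96 [253. 212.] [0.5337 0.2432 0.035 ]
rocker4 0.84 [322. 216.] [0.571  0.199  0.0356]
rocker4 0.58 [191. 214.] [0.4975 0.2803 0.0352]
```

View pics/w2.png

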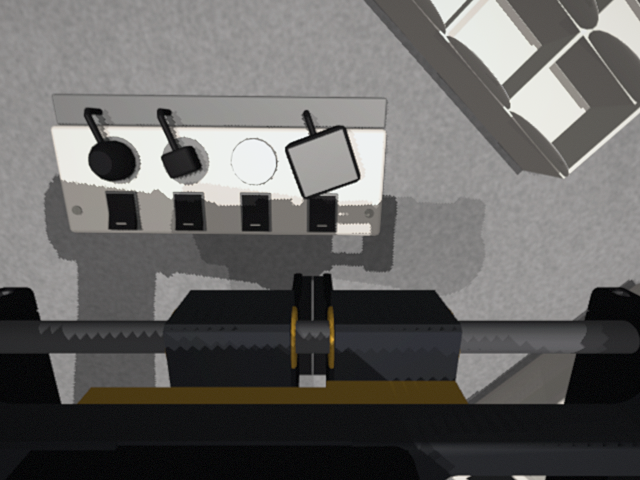

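Run:
```python
from h import *
np.set_printoptions(precision=4,suppress=True)
s=sense();c=capture("wrist");e=np.array([.741,.671])
print("col z",[ (v,w(c,(322,v),st=s)) for v in (190,196,204,212,220,228,231)])
for v in (192,232.5): print(v,w(c,(322,v),st=s,zw=.034 if v<200 else .041))
for l in ["rocker4","rocker4_end"]:
  for m in masks_of(l,c)[:4]:
    ys,xs=np.nonzero(m["region"]);R=[w(c,(x,y),st=s) for x,y in zip(xs,ys)];R=np.array(R)
    p=R[:,:2]@e;q=R[:,:2]@np.array([-.671,.741]);print(m["xy"],m["p"],xs.min(),xs.max(),ys.min(),ys.max(),np.percentile(p,[1,50,99]),np.percentile(q,[1,50,99]))
print(s["tcp_pos"][:2]@e, s["tcp_pos"][:2]@np.array([-.671,.741]))
```

```text
col z [(190, array([0.5911, 0.2207, 0.0721])), (196, array([0.5873, 0.2169, 0.0668])), (204, array([0.5788, 0.2076, 0.0354])), (212, array([0.5737, 0.2028, 0.0347])), (220, array([0.5689, 0.1983, 0.0364])), (228, array([0.5643, 0.1939, 0.0388])), (231, array([0.5625, 0.1923, 0.0395]))]
192 [0.586  0.2144 0.034 ]
232.5 [0.5618 0.1917 0.041 ]
[123.6, 212.7] 0.92 110 140 196 232 [0.5427 0.5566 0.5718] [-0.0793 -0.0683 -0.0557]
[252.7, 212.1] 0.9 243 271 196 233 [0.5407 0.5585 0.5736] [-0.1911 -0.1799 -0.1683]
[320.9, 213.4] 0.62 310 336 197 232 [0.5449 0.5594 0.574 ] [-0.2463 -0.2357 -0.2245]
[190.9, 216.6] 0.59 177 205 196 233 [0.5418 0.5575 0.5722] [-0.135  -0.1244 -0.1134]
[214.5, 172.4] 0.87 56 386 97 236 [0.539  0.5927 0.6501] [-0.2837 -0.1449 -0.0207]
0.5496998802233132 -0.22650523140209494
```

>>> drive_tool([
  [0,3.5,-9,-30,0,0,0],
  [0,0,0,-30,0,0,0],
  [0,0,0,-25,0,0,0],
  [0,0,0,-10,0,0,0],
  [0,0,0,0,0,0,0],
])

```text
time_s: 3.83
tcp_pos: [0.5619, 0.1904, 0.0677]
ee_rot: [[0.729, 0.684, -0.004], [0.684, -0.729, -0.003], [-0.005, -0.001, -1.0]]
wrist_force: [-0.4, 0.8, 1.0]
gripper_width: 0.004
gripper_force: 0.0
```

>>> drive_tool([
  [0,1,1,-4,0,0,0],
  [0,0,0,-3,0,0,0],
  [0,0,0,-3,0,0,0],
  [0,0,0,-2,0,0,0],
  [0,0,0,0,0,0,0],
])

```text
time_s: 4.25
tcp_pos: [0.5646, 0.1919, 0.0582]
ee_rot: [[0.73, 0.684, 0.0], [0.684, -0.73, 0.0], [0.001, 0.0, -1.0]]
wrist_force: [-0.5, 0.6, 0.2]
gripper_width: 0.007
gripper_force: 0.0
```

>>> drive_tool([
  [0,0,0,-2,0,0,0],
  [0,0,0,-2,0,0,0],
  [0,0,0,-1,0,0,0],
  [0,0,0,0,0,0,0],
])

```text
time_s: 4.58
tcp_pos: [0.5644, 0.1917, 0.0526]
ee_rot: [[0.73, 0.684, -0.0], [0.684, -0.73, -0.0], [-0.0, -0.0, -1.0]]
wrist_force: [-0.0, -1.7, 0.1]
gripper_width: 0.006
gripper_force: 0.0
```

>>> drive_tool([
  [0,0,0,-1.5,0,0,0],
  [0,0,0,-0.5,0,0,0],
  [0,0,0,0,0,0,0],
])

```text
time_s: 4.83
tcp_pos: [0.5644, 0.1917, 0.0507]
ee_rot: [[0.73, 0.684, -0.0], [0.684, -0.73, -0.0], [-0.0, -0.0, -1.0]]
wrist_force: [-0.4, 0.3, -0.2]
gripper_width: 0.001
gripper_force: 0.0
```

Run:
```python
from h import *
c=capture("wrist");save("w3.png",c,(160,100,480,340),2)
```

```text
(no output)
```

View pics/w3.png

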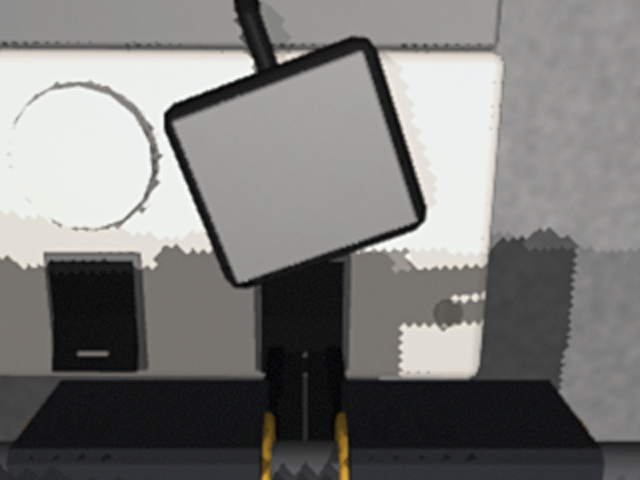

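Run:
```python
from h import *
np.set_printoptions(precision=4,suppress=True)
s=sense();c=capture("wrist");e=np.array([.741,.671]);f=np.array([-.671,.741])
for u in (205,306,312,320,330):
  print(u,[(v,*np.round(1000*np.array([p[:2]@e,p[:2]@f,p[2]]),1)) for v in range(230,312,5) for p in [w(c,(u,v),st=s)]])
print(s["wrist_force"],s["tcp_pos"])
```

```text
205 [(230, np.float64(573.4), np.float64(-179.5), np.float64(32.9)), (235, np.float64(571.3), np.float64(-179.9), np.float64(34.9)), (240, np.float64(568.3), np.float64(-179.5), np.float64(34.2)), (245, np.float64(565.5), np.float64(-179.3), np.float64(34.4)), (250, np.float64(563.0), np.float64(-179.4), np.float64(35.1)), (255, np.float64(559.9), np.float64(-179.0), np.float64(34.5)), (260, np.float64(557.3), np.float64(-179.0), np.float64(35.3)), (265, np.float64(554.7), np.float64(-179.0), np.float64(35.9)), (270, np.float64(552.3), np.float64(-179.2), np.float64(37.2)), (275, np.float64(549.9), np.float64(-179.3), np.float64(38.1)), (280, np.float64(547.3), np.float64(-179.4), np.float64(38.8)), (285, np.float64(544.9), np.float64(-179.5), np.float64(40.0)), (290, np.float64(584.3), np.float64(-207.7), np.float64(127.9)), (295, np.float64(584.1), np.float64(-208.4), np.float64(130.4)), (300, np.float64(583.9), np.float64(-209.0), np.float64(132.7)), (305, np.float64(584.0), np.float64(-209.9), np.float64(135.6)), (310, np.float64(584.1), np.float64(-210.6), np.float64(138.2))]
30
[... 3719 characters left out ...]
64(34.8)), (265, np.float64(555.9), np.float64(-246.2), np.float64(35.8)), (270, np.float64(553.3), np.float64(-246.3), np.float64(36.7)), (275, np.float64(558.3), np.float64(-245.3), np.float64(55.1)), (280, np.float64(557.9), np.float64(-245.0), np.float64(60.2)), (285, np.float64(557.6), np.float64(-244.8), np.float64(65.3)), (290, np.float64(558.2), np.float64(-244.5), np.float64(71.7)), (295, np.float64(558.3), np.float64(-244.2), np.float64(76.9)), (300, np.float64(558.2), np.float64(-244.0), np.float64(81.3)), (305, np.float64(558.1), np.float64(-243.8), np.float64(85.3)), (310, np.float64(583.2), np.float64(-240.6), np.float64(135.6))]
[ 0.2144 -0.7687 -0.1479] [0.5645 0.1918 0.0508]
```

The rocker isn't touched yet: the visible fingertips stand at about z 0.055 in depth, higher than the nominal tip position. I'll keep lowering in small steps and watch the force.

>>> drive_tool([
  [0,0,0,-3,0,0,0],
  [0,0,0,-3,0,0,0],
  [0,0,0,-2,0,0,0],
  [0,0,0,0,0,0,0],
])

```text
time_s: 5.27
tcp_pos: [0.5641, 0.1915, 0.0421]
ee_rot: [[0.73, 0.684, -0.001], [0.684, -0.73, -0.001], [-0.001, -0.0, -1.0]]
wrist_force: [-0.6, -0.8, 0.5]
gripper_width: 0.007
gripper_force: 0.0
```

Run:
```python
from h import *
s=sense();print(s["tcp_pos"],s["wrist_force"],s["time_s"])
c=capture("scene");save("s2.png",c,(400,160,520,260),5)
```

```text
[0.56407621 0.19151181 0.04209187] [-0.56313742 -0.78617087  0.47780413] 5.2667
```

View pics/s2.png

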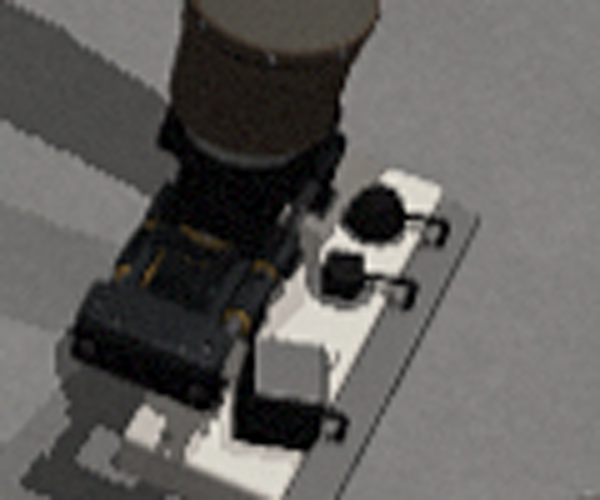

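The scene view shows the gripper over the strip with no contact and zero force, so the real tips stand higher than nominal. I'll carry on gently.

>>> drive_tool([
  [0,0,0,-2,0,0,0],
  [0,0,0,-2,0,0,0],
  [0,0,0,0,0,0,0],
])

```text
time_s: 5.57
tcp_pos: [0.5647, 0.1919, 0.0387]
ee_rot: [[0.729, 0.684, 0.0], [0.684, -0.729, 0.0], [0.0, 0.0, -1.0]]
wrist_force: [-0.9, -0.1, 0.1]
gripper_width: 0.006
gripper_force: 0.2
```

>>> drive_tool([
  [0,0,0,-1.5,0,0,0],
  [0,0,0,-1.5,0,0,0],
  [0,0,0,0,0,0,0],
])

```text
time_s: 5.82
tcp_pos: [0.5642, 0.1915, 0.0358]
ee_rot: [[0.73, 0.684, -0.001], [0.684, -0.73, -0.001], [-0.001, -0.0, -1.0]]
wrist_force: [-1.0, -1.0, 2.1]
gripper_width: 0.007
gripper_force: 1.3
```

Run:
```python
from h import *
np.set_printoptions(precision=4,suppress=True)
s=sense();c=capture("wrist");e=np.array([.741,.671]);f=np.array([-.671,.741])
for u in (190,320,):
  print(u,[(v,*[float(a) for a in np.round(1000*np.array([p[:2]@e,p[:2]@f,p[2]]),1)]) for v in range(240,312,4) for p in [w(c,(u,v),st=s)]])
```

```text
190 [(240, 572.8, -177.1, 34.8), (244, 570.8, -177.0, 35.1), (248, 568.6, -176.7, 34.8), (252, 566.5, -176.5, 34.7), (256, 564.5, -176.4, 34.8), (260, 562.4, -176.2, 34.8), (264, 560.1, -175.9, 34.5), (268, 558.1, -175.9, 34.8), (272, 556.3, -176.0, 35.7), (276, 554.3, -176.0, 36.0), (280, 552.5, -176.1, 36.8), (284, 550.6, -176.1, 37.4), (288, 548.7, -176.1, 38.0), (292, 583.5, -203.8, 113.2), (296, 583.4, -204.5, 115.4), (300, 583.6, -205.3, 118.0), (304, 583.5, -206.0, 119.9), (308, 583.8, -206.9, 122.5)]
320 [(240, 584.8, -239.2, 69.6), (244, 572.8, -240.1, 37.8), (248, 570.4, -240.2, 36.9), (252, 568.2, -240.3, 36.3), (256, 566.3, -240.3, 36.8), (260, 564.0, -240.4, 36.1), (264, 561.5, -240.5, 35.2), (268, 559.2, -240.5, 34.8), (272, 557.2, -240.6, 35.1), (276, 556.1, -240.5, 37.6), (280, 556.1, -240.4, 42.4), (284, 556.1, -240.3, 46.9), (288, 555.7, -240.3, 50.4), (292, 555.8, -240.2, 54.8), (296, 556.0, -240.1, 59.1), (300, 556.0, -240.0, 62.9), (304, 556.1, -239.9, 66.6), (308, 556.2, -239.9, 70.3)]
```

Contact: rocker 4 is tipping (its far end rises). I'll press on until it bottoms.

>>> drive_tool([
  [0,0,0,-1.5,0,0,0],
  [0,0,0,-1,0,0,0],
  [0,0,0,-0.5,0,0,0],
  [0,0,0,0,0,0,0],
])

```text
time_s: 6.2
tcp_pos: [0.5641, 0.1913, 0.0337]
ee_rot: [[0.729, 0.684, -0.001], [0.684, -0.729, -0.001], [-0.001, 0.0, -1.0]]
wrist_force: [-4.3, -2.8, 8.5]
gripper_width: 0.002
gripper_force: 4.4
```

>>> drive_tool([
  [0,0,0,-1,0,0,0],
  [0,0,0,-1,0,0,0],
  [0,0,0,0,0,0,0],
  [0,0,0,0,0,0,0],
])

```text
time_s: 6.53
tcp_pos: [0.5641, 0.1913, 0.0335]
ee_rot: [[0.729, 0.685, -0.0], [0.685, -0.729, -0.001], [-0.001, 0.001, -1.0]]
wrist_force: [-7.7, -2.3, 17.9]
gripper_width: 0.006
gripper_force: 9.0
```

>>> drive_tool([
  [0,0,0,10,0,0,0],
  [0,0,0,30,0,0,0],
  [0,0,0,30,0,0,0],
  [0,0,0,30,0,0,0],
  [0,0,0,0,0,0,0],
])

```text
time_s: 6.95
tcp_pos: [0.5688, 0.194, 0.1376]
ee_rot: [[0.728, 0.685, 0.013], [0.685, -0.729, 0.006], [0.014, 0.004, -1.0]]
wrist_force: [0.3, 1.1, 0.4]
gripper_width: 0.005
gripper_force: 0.0
```

Run:
```python
from h import *
s=sense();c=capture("wrist");e=np.array([.741,.671]);f=np.array([-.671,.741]);save("w4.png",c)
print(s["tcp_pos"],s["wrist_force"])
H,W=c["z_map"].shape
P=np.array([w(c,(u,v),st=s) for v in range(150,290) for u in range(60,400)]);p=P[:,:2]@e;q=P[:,:2]@f
for qc in (-.0683,-.1244,-.1799,-.2357):
  print(qc,[(k,round(1000*float(np.median(P[(abs(q-qc)<.005)&(abs(p-k/1000)<.0015),2])),1)) for k in (546,550,554,558,562,566,570)])
```

```text
[0.5688156  0.19401573 0.13760741] [0.34716802 1.06428953 0.36114456]
-0.0683 [(546, 38.9), (550, 37.2), (554, 36.0), (558, 34.9), (562, 34.9), (566, 34.9), (570, 34.7)]
-0.1244 [(546, 39.1), (550, 37.6), (554, 36.1), (558, 34.9), (562, 34.9), (566, 34.8), (570, 34.7)]
-0.1799 [(546, 39.1), (550, 37.8), (554, 36.3), (558, 34.9), (562, 34.7), (566, 34.8), (570, 35.0)]
-0.2357 [(546, 34.7), (550, 34.7), (554, 34.7), (558, 34.7), (562, 146.5), (566, 37.3), (570, 38.8)]
```

Rocker 4 is on and the others unchanged. Next, the scale.

>>> drive_tool([
  [0,-12,-33,8,0,0,-0.07],
  [0,-12,-33,8,0,0,-0.07],
  [0,-12,-33,8,0,0,-0.07],
  [0,-12,-33,8,0,0,-0.07],
  [0,-12,-33,8,0,0,-0.07],
])

```text
time_s: 7.42
tcp_pos: [0.5034, 0.0256, 0.1699]
ee_rot: [[0.921, 0.389, -0.001], [0.389, -0.921, -0.0], [-0.001, -0.001, -1.0]]
wrist_force: [1.4, 0.8, -0.3]
gripper_width: 0.004
gripper_force: 0.0
```

>>> drive_tool([
  [0,-14,-33,8,0,0,-0.07],
  [0,-14,-33,8,0,0,-0.07],
  [0,-14,-33,8,0,0,-0.07],
  [0,-14,-33,8,0,0,-0.07],
  [0,-14,-33,8,0,0,-0.07],
])

```text
time_s: 7.83
tcp_pos: [0.4334, -0.1393, 0.2102]
ee_rot: [[0.999, 0.05, -0.001], [0.05, -0.999, 0.001], [-0.001, -0.001, -1.0]]
wrist_force: [1.3, -0.6, -0.2]
gripper_width: 0.002
gripper_force: 0.0
```

>>> drive_tool([
  [0,-5,-20,0,0,0,-0.05],
  [0,0,0,0,0,0,0],
  [0,0,0,0,0,0,0],
])

```text
time_s: 8.08
tcp_pos: [0.429, -0.1589, 0.2099]
ee_rot: [[1.0, 0.001, -0.001], [0.001, -1.0, 0.001], [-0.001, -0.001, -1.0]]
wrist_force: [-0.3, 0.4, 0.0]
gripper_width: 0.005
gripper_force: 0.0
```

Run:
```python
from h import *
np.set_printoptions(precision=4,suppress=True)
s=sense();c=capture("wrist");save("w5.png",c);print(s["tcp_pos"],s["joints"])
for l in ["power_key_top","tare_key_top","mode_key","unit_key"]:
    for d in search_frame(l,c)[:4]:print(l,round(d["p"],2),np.round(d["xy"]),w(c,d["xy"],st=s))
```

```text
[ 0.429  -0.1589  0.2099] [  0.1013   6.0329 -22.7639  -0.0403 -61.2488  89.9732]
power_key_top 0.92 [250. 188.] [ 0.4562 -0.1032  0.0553]
tare_key_top 0.64 [413. 191.] [ 0.4541 -0.2498  0.0551]
mode_key 0.74 [304. 189.] [ 0.456  -0.1515  0.0555]
mode_key 0.15 [253. 191.] [ 0.454  -0.1057  0.0549]
unit_key 0.84 [347. 193.] [ 0.4522 -0.1901  0.0546]
unit_key 0.33 [413.  15.] [ 0.5844 -0.2295  0.0904]
```

View pics/w5.png

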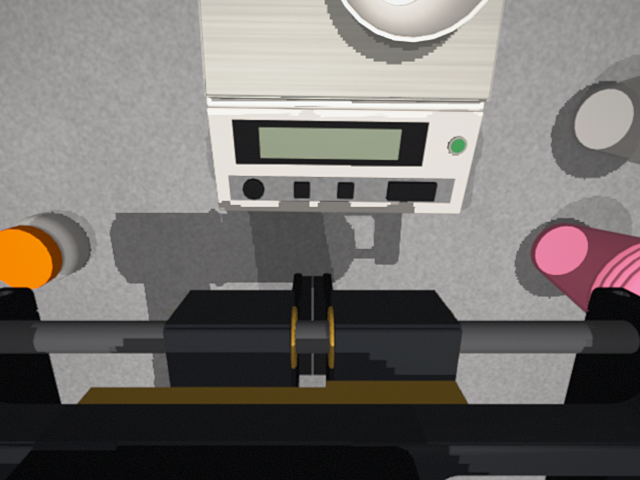

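The round key is at (254,189), the squares at (302,190) and (346,191), and the wide key at (412,191), matching the description. I'll tilt 12° and approach the round key.

>>> drive_tool([
  [0,6,13,-34,0,-0.07,0],
  [0,6,13,-34,0,-0.07,0],
  [0,6,13,-34,0,-0.07,0],
  [0,4.5,13,-32,0,0,0],
  [0,0,0,0,0,0,0],
])

```text
time_s: 8.75
tcp_pos: [0.4471, -0.1058, 0.0737]
ee_rot: [[0.982, 0.006, 0.191], [0.006, -1.0, -0.001], [0.191, 0.002, -0.982]]
wrist_force: [-0.8, 1.0, -0.5]
gripper_width: 0.008
gripper_force: 0.0
```

Run:
```python
from h import *
np.set_printoptions(precision=4,suppress=True)
s=sense();c=capture("wrist");save("w6.png",c);print(s["tcp_pos"],s["ee_rot"],s["wrist_force"],s["time_s"])
for l in ["power_key_top","mode_key","tare_key_top"]:
    for d in masks_of(l,c)[:2]:
        ys,xs=np.nonzero(d["region"]);print(l,round(d["p"],2),np.round(d["xy"]),xs.min(),xs.max(),ys.min(),ys.max(),w(c,d["xy"],st=s))
```

```text
[ 0.4471 -0.1058  0.0737] [[ 0.9815  0.0058  0.1912]
 [ 0.006  -1.     -0.0009]
 [ 0.1912  0.002  -0.9816]] [-0.841   1.0177 -0.5127] 8.75
power_key_top 0.75 [312. 265.] 294 328 251 275 [ 0.4576 -0.1056  0.0554]
mode_key 0.65 [387. 270.] 375 403 256 282 [ 0.4549 -0.1478  0.0548]
tare_key_top 0.76 [566. 274.] 523 610 256 288 [ 0.4531 -0.2474  0.0547]
```

View pics/w6.png

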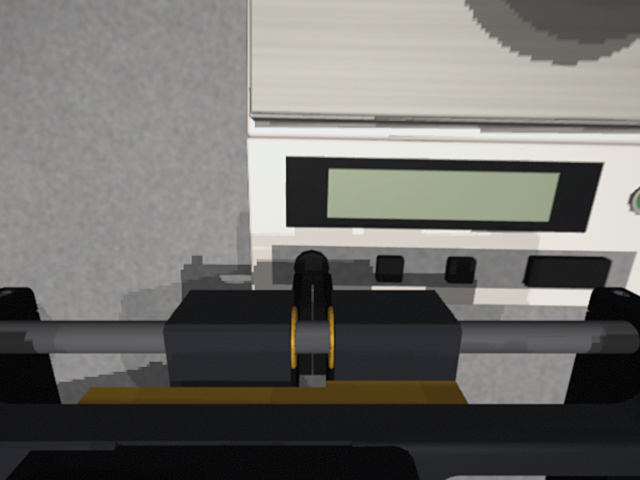

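The fingers are lined up with the round key (312,265). I'll descend along the panel normal.

>>> drive_tool([
  [0,4.5,0,-7,0,-0.015,0],
  [0,2.5,0,-7,0,0,0],
  [0,1.4,0,-5,0,0,0],
  [0,0,0,0,0,0,0],
])

```text
time_s: 9.28
tcp_pos: [0.4605, -0.1076, 0.06]
ee_rot: [[0.976, 0.002, 0.218], [0.002, -1.0, -0.001], [0.218, 0.001, -0.976]]
wrist_force: [0.4, -0.1, 0.7]
gripper_width: 0.003
gripper_force: 0.0
```

>>> drive_tool([
  [0,0.3,0,-1.5,0,0,0],
  [0,0.3,0,-1.5,0,0,0],
  [0,0,0,0,0,0,0],
])

```text
time_s: 9.53
tcp_pos: [0.4609, -0.1074, 0.0572]
ee_rot: [[0.976, 0.003, 0.218], [0.003, -1.0, -0.001], [0.218, 0.001, -0.976]]
wrist_force: [-0.2, -0.6, 0.1]
gripper_width: 0.003
gripper_force: 0.0
```

>>> drive_tool([
  [0,-5,1,-1,0,0,0],
  [0,0,0,0,0,0,0],
])

```text
time_s: 9.7
tcp_pos: [0.4544, -0.1063, 0.0559]
ee_rot: [[0.976, 0.002, 0.217], [0.003, -1.0, -0.001], [0.217, 0.001, -0.976]]
wrist_force: [-0.4, 0.6, 0.1]
gripper_width: 0.006
gripper_force: 0.0
```

>>> drive_tool([
  [0,0.3,0,-1.5,0,0,0],
  [0,0.3,0,-1.5,0,0,0],
  [0,0,0,0,0,0,0],
])

```text
time_s: 9.95
tcp_pos: [0.4564, -0.1062, 0.0531]
ee_rot: [[0.976, 0.003, 0.218], [0.003, -1.0, -0.001], [0.218, 0.001, -0.976]]
wrist_force: [-0.9, 0.3, 2.5]
gripper_width: 0.005
gripper_force: 0.8
```

>>> drive_tool([
  [0,0.3,0,-1.5,0,0,0],
  [0,0.2,0,-1,0,0,0],
  [0,0,0,0,0,0,0],
])

```text
time_s: 10.2
tcp_pos: [0.4569, -0.1063, 0.0506]
ee_rot: [[0.976, 0.003, 0.218], [0.003, -1.0, -0.001], [0.218, 0.001, -0.976]]
wrist_force: [-1.4, 1.0, 3.6]
gripper_width: 0.007
gripper_force: 1.7
```

>>> drive_tool([
  [0,0.2,0,-1.2,0,0,0],
  [0,0.2,0,-1.2,0,0,0],
  [0,0,0,0,0,0,0],
  [0,0,0,0,0,0,0],
])

```text
time_s: 10.53
tcp_pos: [0.4572, -0.1063, 0.0497]
ee_rot: [[0.976, 0.003, 0.219], [0.004, -1.0, -0.001], [0.219, 0.001, -0.976]]
wrist_force: [-8.2, 3.5, 19.5]
gripper_width: 0.007
gripper_force: 10.1
```

Power key bottomed at 19.5 N. Release, then on to the tare key.

>>> drive_tool([
  [0,-1.5,0,8,0,0,0],
  [0,-5,0,25,0,0,0],
  [0,0,-23,0,0,0,0],
  [0,0,-40,0,0,0,0],
  [0,0,-40,0,0,0,0],
])

```text
time_s: 10.95
tcp_pos: [0.4513, -0.2096, 0.082]
ee_rot: [[0.975, 0.007, 0.22], [0.007, -1.0, 0.0], [0.22, 0.001, -0.975]]
wrist_force: [2.0, 0.3, 0.1]
gripper_width: 0.006
gripper_force: 0.0
```

>>> drive_tool([
  [0,0,-38,0,0,0,0],
  [0,0,0,0,0,0,0],
  [0,0,0,0,0,0,0],
])

```text
time_s: 11.2
tcp_pos: [0.4505, -0.2494, 0.0808]
ee_rot: [[0.976, -0.002, 0.218], [-0.002, -1.0, -0.001], [0.218, 0.001, -0.976]]
wrist_force: [-0.5, -0.3, -0.4]
gripper_width: 0.003
gripper_force: 0.0
```

Run:
```python
from h import *
np.set_printoptions(precision=4,suppress=True)
s=sense();c=capture("wrist");save("w7.png",c);print(s["tcp_pos"],s["ee_rot"],s["wrist_force"],s["time_s"])
for l in ["tare_key_top","unit_key","power_key_top"]:
    for d in masks_of(l,c)[:2]:
        ys,xs=np.nonzero(d["region"]);print(l,round(d["p"],2),np.round(d["xy"]),xs.min(),xs.max(),ys.min(),ys.max(),w(c,d["xy"],st=s))
```

```text
[ 0.4505 -0.2494  0.0808] [[ 0.9759 -0.002   0.218 ]
 [-0.0018 -1.     -0.0015]
 [ 0.218   0.001  -0.9759]] [-0.5246 -0.2653 -0.4485] 11.2
tare_key_top 0.87 [311. 271.] 274 350 260 289 [ 0.4564 -0.2489  0.0553]
unit_key 0.71 [211. 277.] 196 223 263 287 [ 0.4528 -0.1911  0.0544]
power_key_top 0.87 [ 65. 272.] 47 86 257 290 [ 0.4559 -0.1068  0.0547]
```

View pics/w7.png

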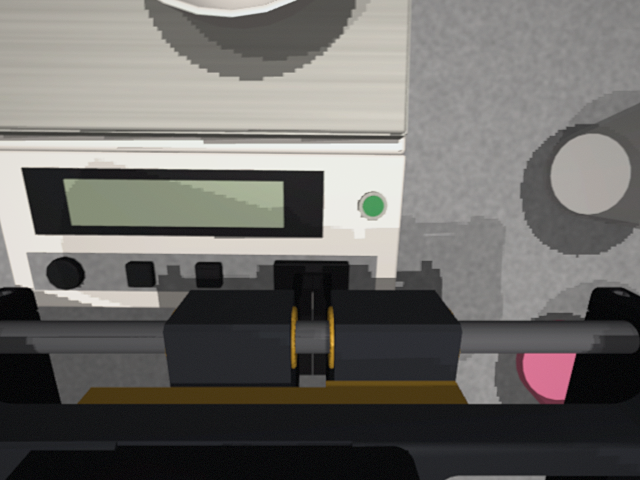

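The wide key at (311,272) is in line, and the power key is back up. Press.

>>> drive_tool([
  [0,1,0,-8,0,0,0],
  [0,1,0,-8,0,0,0],
  [0,0.5,0,-7,0,0,0],
  [0,0,0,0,0,0,0],
])

```text
time_s: 11.73
tcp_pos: [0.4522, -0.2463, 0.0562]
ee_rot: [[0.977, 0.004, 0.214], [0.004, -1.0, 0.001], [0.214, -0.0, -0.977]]
wrist_force: [0.1, 0.2, -0.3]
gripper_width: 0.008
gripper_force: 0.0
```

>>> drive_tool([
  [0,0.3,0,-1.5,0,0,0],
  [0,0.3,0,-1.5,0,0,0],
  [0,0.3,0,-1.5,0,0,0],
  [0,0,0,0,0,0,0],
])

```text
time_s: 12.07
tcp_pos: [0.4544, -0.2473, 0.0538]
ee_rot: [[0.976, 0.003, 0.218], [0.003, -1.0, -0.001], [0.218, 0.001, -0.976]]
wrist_force: [0.2, 0.8, 2.1]
gripper_width: 0.007
gripper_force: 0.6
```

>>> drive_tool([
  [0,0.3,0,-1.5,0,0,0],
  [0,0.2,0,-1.3,0,0,0],
  [0,0.2,0,-1.2,0,0,0],
  [0,0,0,0,0,0,0],
  [0,0,0,0,0,0,0],
])

```text
time_s: 12.48
tcp_pos: [0.4552, -0.2473, 0.0501]
ee_rot: [[0.976, 0.003, 0.219], [0.003, -1.0, -0.001], [0.219, 0.001, -0.976]]
wrist_force: [-0.2, 1.6, 3.8]
gripper_width: 0.004
gripper_force: 1.9
```

>>> drive_tool([
  [0,0.2,0,-1,0,0,0],
  [0,0.2,0,-1,0,0,0],
  [0,0.1,0,-0.7,0,0,0],
  [0,0,0,0,0,0,0],
  [0,0,0,0,0,0,0],
])

```text
time_s: 12.9
tcp_pos: [0.4554, -0.2473, 0.0496]
ee_rot: [[0.976, 0.004, 0.219], [0.004, -1.0, -0.001], [0.219, 0.002, -0.976]]
wrist_force: [-7.9, 4.9, 23.6]
gripper_width: 0.005
gripper_force: 12.2
```

Bottomed at 23.6 N. Retract and check.

>>> drive_tool([
  [0,-1.5,0,8,0,0,0],
  [0,-5,0,25,0,0,0],
  [0,-5,0,30,0,0,0],
  [0,-5,10,30,0,0,0],
  [0,-5,10,30,0,0,0],
])

```text
time_s: 13.32
tcp_pos: [0.433, -0.2273, 0.1707]
ee_rot: [[0.976, 0.002, 0.217], [0.002, -1.0, -0.001], [0.217, 0.001, -0.976]]
wrist_force: [1.0, 1.3, -0.1]
gripper_width: 0.005
gripper_force: 0.0
```

>>> drive_tool([
  [0,0,0,0,0,0,0],
  [0,0,0,0,0,0,0],
  [0,0,0,0,0,0,0],
])

```text
time_s: 13.57
tcp_pos: [0.4332, -0.2271, 0.1693]
ee_rot: [[0.976, 0.003, 0.217], [0.003, -1.0, 0.0], [0.217, 0.0, -0.976]]
wrist_force: [-1.4, 0.9, -1.7]
gripper_width: 0.002
gripper_force: 0.0
```

Run:
```python
from h import *
np.set_printoptions(precision=4,suppress=True)
s=sense();print(s["tcp_pos"],s["wrist_force"],s["time_s"])
c=capture("wrist");save("w8.png",c)
for l in ["tare_key_top","unit_key","mode_key","power_key_top"]:
    for d in search_frame(l,c)[:1]:print(l,w(c,d["xy"],st=s))
c=capture("top")
for l in ["jar","cup_stack","tub"]:
    for d in search_frame(l,c)[:4]:print(l,w(c,d["xy"]))
```

```text
[ 0.4332 -0.2271  0.1693] [-1.3988  0.8535 -1.6609] 13.5667
tare_key_top [ 0.4537 -0.2478  0.0552]
unit_key [ 0.4507 -0.1903  0.0544]
mode_key [ 0.4561 -0.1522  0.0555]
power_key_top [ 0.4549 -0.106   0.0549]
jar [0.3848 0.1126 0.0561]
jar [ 0.6312 -0.2148  0.083 ]
cup_stack [ 0.5163 -0.4369  0.1363]
cup_stack [ 0.3777 -0.425   0.1358]
cup_stack [ 0.5603 -0.5773  0.1356]
cup_stack [ 0.3752 -0.5459  0.1361]
```

View pics/w8.png

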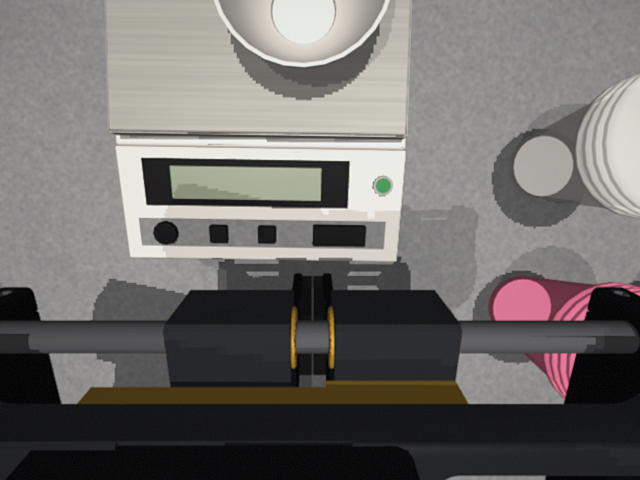

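All four keys are up (165–340, 234), and the tub, jar and cups are where they were. Handing in.

```bash
python3 -c "
from station import *
print(finish_job())"
```

```text
the job is handed in; nothing more can be done
None
```

I switched on rocker 4 (the adapter's outlet), then pressed the power key and the tare key fully down and let each up. I handed the job in at about 13.6 s, with the other rockers off and the tub, pan, cups and jar untouched; no verdict came back.

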